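# Gather loose coffee capsules in one corner of a carrier tray and hold it tilted

## Task

Lift the white carrier tray by the wooden grip of its handle, clear of the worktop, and tilt it so that all three coffee capsules in it slide together, packed into the tray corner nearest the black used-capsule bin. Finish while still holding the tray up and clearly tilted down toward that corner, at rest, with the capsules gathered there; spill none, and leave the bin, the honey jar and the cup where they stand.

Things in the scene. Friction and masses are not known exactly. Their poses are not given: they have to be found in the camera images.
- tray: White plastic open carrier tray, loose, about 0.3 kg: 200 (x) x 160 (y) mm, rim 48 high, walls and floor 3 thick, slippery: capsules start to slide at 10 to 14 degrees, but rub on walls, so tilt 30 to 35. Origin: centre of the underside; x away from the robot, y to its left, z up. A rigid steel hoop rises from the middles of the left and right walls (y = +-84, x = 0) and carries the wooden grip.
- tray_grip (a point): Centre of the wooden grip over the tray's middle: a bar along the tray's y, 100 mm long, 18 thick (along the tray's x), 20 tall, 132 mm above the underside. Pinch it across its thickness, from above, at the middle. Fixed to the tray (does not swing); its frame is parallel to the tray's.
- corner_left (a point): Inner floor corner of the tray on the robot's side, left: at x = -97, y = +77, z = 3 mm in the tray's frame. It is the corner nearest the bin whenever the bin stands on the left of the tray.
- corner_right (a point): Inner floor corner of the tray on the robot's side, right: at x = -97, y = -77, z = 3 mm in the tray's frame. It is the corner nearest the bin whenever the bin stands on the right of the tray.
- pod_a: First of three loose coffee capsules lying about in the tray, alike but for finish: 38 mm across the rim, 28 mm high, 12 g. Origin: centre of the rim's underside; z along its axis (up while it stands).
- pod_b: Second of three loose coffee capsules lying about in the tray, alike but for finish: 38 mm across the rim, 28 mm high, 12 g. Origin: centre of the rim's underside; z along its axis (up while it stands).
- pod_c: Third of three loose coffee capsules lying about in the tray, alike but for finish: 38 mm across the rim, 28 mm high, 12 g. Origin: centre of the rim's underside; z along its axis (up while it stands).
- bin: Black used-capsule bin, an open upright box 121 x 92 mm, 118 mm high, beside the tray toward its robot-side corners, on the left in some starts and on the right in others. Loose, 0.25 kg; bystander that marks the corner. Origin: centre of its underside.
- jar: Honey jar with a grey lid, 71 mm across, 110 mm high, loose, on the other side of the tray from the bin; bystander. Origin: centre of its underside.
- cup: White espresso cup, 64 mm wide, 88 mm with its handle, 50 mm high, loose, behind the tray; bystander. Origin: centre of its underside.
Not all that is in view belongs to the job. Leave any turquoise look-alike of the pod_a alone. What is shaped like the pod_c but turquoise is not meant.

How it is judged (in metres and radians):
On the way:
1. the tray has been lifted clear of the worktop in the gripper (height (world z) of tray above 0.05 m and contact force between the fingers and tray above 1 N), for 0.2 s.
At the end, for the whole second after the job is handed in: Gripper holds the tray, its floor over 25 mm clear of the worktop, tilted 15 to 57 degrees (6 or more toward the robot and 6 or more toward the bin); every capsule within 105 mm of that corner; all under 30 mm/s; bin, jar and cup untouched by the tray and moved less than 30 mm (((world y of bin above -0.25 m and angle between tray's own y axis and vertical above 1.67 rad and distance between each of pod_a, pod_b, pod_c and corner_left below 0.105 m) or (world y of bin below -0.25 m and angle between tray's own y axis and vertical below 1.47 rad and distance between each of pod_a, pod_b, pod_c and corner_right below 0.105 m)) and angle between tray's own z axis and vertical between 0.26 and 1 rad and angle between tray's own x axis and vertical below 1.47 rad and height (world z) of each of corner_left, corner_right above 0.025 m and contact force between the fingers and tray above 1 N and contact force between tray and bin below 0.1 N and contact force between tray and jar below 0.1 N and contact force between tray and cup below 0.1 N and linear speed of each of tray, pod_a, pod_b, pod_c below 0.03 m/s and distance of each of bin, jar, cup from where it was at the start of the episode below 0.03 m); the arm keeps its last pose, push and grip.
It fails at once if a capsule has left the tray (distance between any of pod_a, pod_b, pod_c and tray above 0.16 m or z of any of pod_a, pod_b, pod_c in the frame of tray below -0.02 m).
It fails at once if the bin, the honey jar or the cup is shoved by more than 30 mm or tipped over (distance of any of bin, jar, cup from where it was at the start of the episode above 0.03 m or angle between any of bin, jar, cup's own z axis and vertical above 0.5 rad).
It also fails if it takes over 35 s, if anything falls off the work surface, if the arm or the gripper's body presses on something with over 40 N, if the wrist force passes 120 N, or if a joint passes its speed limit or range.

## Robot

A 7-joint arm with a two-finger parallel gripper is mounted at the origin on a cart in front of the work surface, level with it; the furniture and walls round the work are solid. World frame = base frame: x ahead of the robot, y to its left, z up, the work surface at z = 0. Lengths are in mm, angles in rad, forces in N, time in s.
With the tool pointing down it reaches from about 400 to 850 mm from the base axis. Payload 4.5 kg.
Tool frame: the origin (TCP) lies on the front face of the gripper's body, between the roots of the fingers; the fingertips stand robot.tip_extent ahead of it and the grasp point (between the pads) lies 54 mm ahead of it (robot.tip_extent is the distance from the TCP to the fingertips, in mm); z points along the fingers, y is the line along which they close (so a half turn about z gives the same grasp; the last joint's range is limited). The gripper opens to 85 mm and grips with 20 to 120 N. Pads are 22 mm wide; open, the fingers measure 114 mm over their backs; the gripper's body (76 mm by 85 mm) begins 54 mm behind the grasp point. The pads swing forward as they close: fully open they stand 13 mm farther back than shut.
Start: joints at [-1.229, 0.689, -0.195, 1.565, 0.157, 0.902, -0.215], TCP at [189.331, 595.652, 303.917] pointing down, gripper open.
Joint ranges: [-3.01, 3.01], [-0.46, 2.08], [-1.47, 1.51], [0.13, 2.56], [-1, 4.14], [0.04, 2.09], [-2.66, 2.66]. Speed limits (rad/s): [2.57, 2.57, 3.14, 3.14, 3.14, 3.14, 3.14].

## Interface

Orientations are given as a unit quaternion [x, y, z, w].
In Python, from bench import robot gives the robot as it stands.
- The arm moves only by the tool play_rows, never from a script. Its argument "commands" is a list of rows, each an object with "dr": the turn, a rotation vector about the tool's x, y, z as a fraction of full scale, a list of three; "linear": the shift along the tool's x, y, z as a fraction of full scale, a list of three; "claw": the finger opening in mm, from 0 to 85.4. A call has 1 to 10 rows; each row shifts and turns the commanded pose from where the row before left it, along the tool's axes as they then stand; what a row does not reach is not made up. Full scale, the value 1, is 4 cm for a shift and 0.1 rad for a turn. A row lasts 1/8 s, in which the tool goes at most 62.5 mm and 10.7 degrees, less where a joint would pass 70% of its speed; a pose out of reach is approached as far as the arm can. A call with a number of a shift or a turn outside -1 to 1 is refused whole. A call with a gripper value outside its range is refused whole. The fingers move at their own pace and stop on an object; the grip force is fixed at half the most. Time passes only in rows, so rows that do not move let the fingers close. It gives the time, the measured TCP pose, the force, the opening and the grip force at its end, in the units of the state.
- robot.read_state(): the state, without advancing time (a new reading comes with each control period).
- robot.capture(name): name is "scene" or "top" or "wrist"; returns the picture (384x512x3 uint8, red, green, blue); there is no depth.
- robot.get_calibration(name): a dict with "fx", "fy", "cx", "cy" (pixels), "dist" ([k1, k2, p1, p2, k3] as OpenCV has them; the pictures are not rectified), "R" (3x3) and "t" (3): a world point X has camera coordinates R X + t; the wrist camera has in their place "hand_eye" (4x4, takes a point from camera to tool coordinates, whose origin is the TCP and whose axes are the flange's). Camera axes: x right, y down, z forward; pixel columns grow to the right and rows downward; lengths in mm; the calibration is good to about 2 mm. A picture is of the moment at which its call begins: read the wrist's pose just before it. get_calibration takes no time and is no camera call.
- robot.sign_off(): hands the job in; it is judged then, once.
The state is a dict: "clock": time; "qpos": joint angles; "qd": joint speeds; "effort": joint torques, N m; "eef_pos": TCP position; "orientation": TCP orientation; "wrist_force": force on the tool from outside, world axes, zero at the start; "wrist_torque": the same for the moment, N m; "width": finger opening in mm; "grasp_force": force on a finger pad.
Only numpy, scipy, OpenCV 4.12 (cv2) and the standard library are available. Lean on these libraries where they do the work, as an engineer would, in place of code of your own. Each camera call takes 0.05 s, during which the arm holds its last target. There are 200 camera calls.

## Working session

There is one attempt and no reset: what is moved stays moved. The work goes in short steps, Python scripts to look and compute and a tool call to move; the robot and the scene stay as the last step left them, time stands still between calls to the robot, and variables do not carry over. Pictures are saved under pics/ and viewed, at most 10 in all, crops included, and the job is handed in when it is done.

Besides the shell and the picture viewer there is one more tool, called after ">>>" as a command line: name --argument value ..., lists and objects as JSON in quotes. play_rows: Moves the arm, as the interface text tells. Its arguments: {"type":"object","properties":{"commands":{"type":"array","items":{"type":"object","properties":{"dr":{"type":"array","items":{"type":"number"}},"linear":{"type":"array","items":{"type":"number"}},"claw":{"type":"number"}}}}},"required":["commands"]}

```bash
mkdir -p pics
python3 - <<'E'
from bench import robot
import cv2,numpy as np
s=robot.read_state();print(s['clock'],s['eef_pos'],s['orientation'],s['width'],robot.tip_extent)
a=robot.capture("scene");b=robot.capture("top")
cv2.imwrite('pics/s.png',a[...,::-1]);cv2.imwrite('pics/t.png',b[...,::-1])
for n in("scene","top"):
  c=robot.get_calibration(n);print({k:np.round(v,3).tolist() for k,v in c.items()})
E
```

```text
0.0 [189.23598768 595.10793931 303.05814801] [ 1.53247870e-01  9.88187325e-01 -9.45574501e-04 -8.41720716e-05] 85.63736402812835 72.6
{'fx': 412.67, 'fy': 412.67, 'cx': 249.762, 'cy': 189.631, 'dist': [-0.123, 0.0, 0.0, 0.0, 0.0], 'R': [[-0.68, -0.734, -0.001], [-0.66, 0.612, -0.436], [0.32, -0.296, -0.9]], 't': [188.712, 535.143, 706.284]}
{'fx': 363.797, 'fy': 363.797, 'cx': 252.231, 'cy': 189.275, 'dist': [-0.025, 0.0, 0.0, 0.0, 0.0], 'R': [[-0.022, -1.0, 0.003], [-0.993, 0.021, -0.113], [0.113, -0.006, -0.994]], 't': [-226.545, 554.371, 883.658]}
```

View pics/s.png

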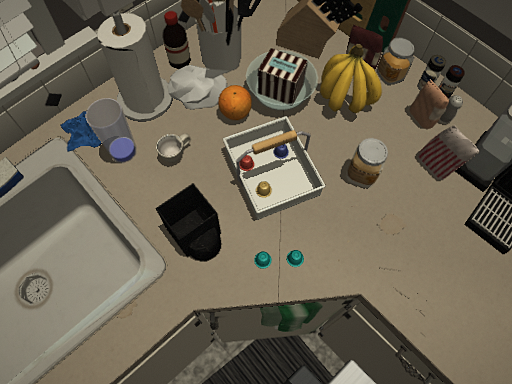

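View pics/t.png

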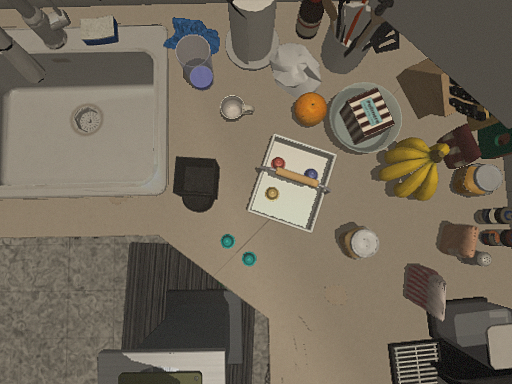

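The scene view shows the tray with its grip centred near (275,142). The black bin is at (195,222), to the tray's left, the jar at (370,162) and the cup at (172,148). The top view puts the grip near (296,177), with tray rim corners near (275,135), (337,155), (311,232) and (249,210). The bin is at (196,183), so the target is corner_left. The turquoise look-alikes are outside the tray, at (228,241) and (249,258).

```bash
cat > h.py <<'E'
import cv2,numpy as np
from bench import robot
def ray(n,p):
    c=robot.get_calibration(n);K=np.array([[c['fx'],0,c['cx']],[0,c['fy'],c['cy']],[0,0,1]])
    q=cv2.undistortPoints(np.array([[p]],float),K,np.array(c['dist']))[0,0]
    R=np.array(c['R']);return -R.T@np.array(c['t']),R.T@np.array([*q,1.])
def plane(n,p,z):
    o,d=ray(n,p);return o+d*(z-o[2])/d[2]
def tri(p1,p2):
    o1,d1=ray('scene',p1);o2,d2=ray('top',p2)
    a=np.linalg.lstsq(np.c_[d1,-d2],o2-o1,rcond=None)[0]
    x,y=o1+a[0]*d1,o2+a[1]*d2;return (x+y)/2,np.linalg.norm(x-y)
E
python3 - <<'E'
from h import *
C={}
for n,f,r in(('scene','s',(235,120,315,165)),('top','t',(262,155,332,200))):
    im=cv2.imread(f'pics/{f}.png');hsv=cv2.cvtColor(im,cv2.COLOR_BGR2HSV)
    x0,y0,x1,y1=r;m=np.zeros(hsv.shape[:2],np.uint8)
    m[y0:y1,x0:x1]=cv2.inRange(hsv,(8,70,90),(25,255,255))[y0:y1,x0:x1]
    k=cv2.connectedComponentsWithStats(m);i=1+np.argmax(k[2][1:,4]);pt=np.argwhere(k[1]==i)[:,::-1].astype(np.float32)
    c,s,a=R=cv2.minAreaRect(pt);b=cv2.boxPoints(R);print(n,k[2][i],c,s,a)
    L=max(s);dd=b[1]-b[0] if np.linalg.norm(b[1]-b[0])>np.linalg.norm(b[2]-b[1]) else b[2]-b[1]
    if dd[0]<0: dd=-dd
    C[n]=[np.array(c)-dd/2,np.array(c),np.array(c)+dd/2]
P=[tri(a,b) for a,b in zip(C['scene'],C['top'])]
for p in P:print(np.round(p[0],1),round(p[1],1))
d=P[0][0]-P[2][0];print('yaw',np.degrees(np.arctan2(-d[0],d[1])))
Q=[plane('top',p,48) for p in((275,135),(337,155),(311,232),(249,210))]
print(np.round(Q,0),np.mean(Q,0)); 
for a,b in((0,1),(3,2)):
    d=Q[a]-Q[b];print(np.degrees(np.arctan2(-d[0],d[1])),np.linalg.norm(d))
print('bin',plane('top',(195,170),118),'jar',plane('top',(363,243),110))
E
```

```text
scene [252 130  45  21 346] (274.0534973144531, 140.15455627441406) (7.6689252853393555, 46.158935546875) 70.90650939941406
top [275 166  44  22 350] (296.66436767578125, 176.5616455078125) (44.709720611572266, 9.012168884277344) 20.556045532226562
[ 583.4 -291.3  135.4] 1.3
[ 564.7 -337.2  137. ] 2.3
[ 545.6 -382.7  140.3] 2.2
yaw -22.431397014067887
[[ 684. -299.   48.]
 [ 629. -453.   48.]
 [ 439. -380.   48.]
 [ 496. -229.   48.]] [ 562.17622899 -340.06254043   48.        ]
-19.47521246932218 163.12558135455313
-20.79182586373883 160.7112110383423
bin [ 586.80445141 -107.90043953  118.        ] jar [ 412.30626531 -486.81471737  110.        ]
```

>>> play_rows --commands '[{"linear": [-0.95, 0, 0], "dr": [0, 0, 0.55], "claw": 85}, {"linear": [-0.95, 0, 0], "dr": [0, 0, 0.55], "claw": 85}, {"linear": [-0.95, 0, 0], "dr": [0, 0, 0.55], "claw": 85}, {"linear": [-0.95, 0, 0], "dr": [0, 0, 0.55], "claw": 85}, {"linear": [-0.95, 0, 0], "dr": [0, 0, 0.55], "claw": 85}, {"linear": [-0.95, 0, 0], "dr": [0, 0, 0.55], "claw": 85}, {"linear": [-0.95, 0, 0], "dr": [0, 0, 0.55], "claw": 85}, {"linear": [-0.95, 0, 0], "dr": [0, 0, 0.55], "claw": 85}, {"linear": [-0.95, 0, 0], "dr": [0, 0, 0.55], "claw": 85}, {"linear": [-0.95, 0, 0], "dr": [0, 0, 0.55], "claw": 85}]'

```text
clock: 1.35
eef_pos: [508.9, 396.8, 303.4]
orientation: [0.417, 0.909, -0.0, -0.0]
wrist_force: [-0.3, 0.6, -0.5]
width: 84.7
grasp_force: 0.0
```

>>> play_rows --commands '[{"linear": [-0.95, 0, 0], "dr": [0, 0, 0.55], "claw": 85}, {"linear": [-0.95, 0, 0], "dr": [0, 0, 0.55], "claw": 85}, {"linear": [-0.95, 0, 0], "dr": [0, 0, 0.55], "claw": 85}, {"linear": [-0.95, 0, 0], "dr": [0, 0, 0.55], "claw": 85}, {"linear": [-0.95, 0, 0], "dr": [0, 0, 0.55], "claw": 85}, {"linear": [-0.95, 0, 0], "dr": [0, 0, 0.55], "claw": 85}, {"linear": [-0.95, 0, 0], "dr": [0, 0, 0.55], "claw": 85}, {"linear": [-0.95, 0, 0], "dr": [0, 0, 0.55], "claw": 85}, {"linear": [-0.95, 0, 0], "dr": [0, 0, 0.55], "claw": 85}, {"linear": [-0.95, 0, 0], "dr": [0, 0, 0.55], "claw": 85}]'

```text
clock: 2.6
eef_pos: [676.7, 61.3, 303.2]
orientation: [0.648, 0.762, -0.0, -0.0]
wrist_force: [0.6, 0.2, 0.2]
width: 85.1
grasp_force: 0.0
```

```bash
cat >> h.py <<'E'
from scipy.spatial.transform import Rotation as Ro
def goal(target,yaw):
    "shift in tool axes (mm, current) and rotvec to tool y at yaw deg, pointing down"
    s=robot.read_state();R=Ro.from_quat(s['orientation']);a=np.radians(yaw)
    y=np.array([np.cos(a),np.sin(a),0]);z=np.array([0,0,-1.]);T=Ro.from_matrix(np.c_[np.cross(y,z),y,z])
    print(s['clock'],np.round(s['eef_pos'],1),'tool shift now',np.round(R.inv().apply(np.array(target)-s['eef_pos']),1),'in goal axes',np.round(T.inv().apply(np.array(target)-s['eef_pos']),1),'dr',np.round((R.inv()*T).as_rotvec(),3),'q',np.round(s['qpos'],2))
E
python3 -c "
from h import *
goal([564,-338,260],-21)"
```

```text
2.6 [676.7  61.3 303.2] tool shift now [-376.  -175.3   43.3] in goal axes [-413.2   37.9   43.2] dr [-0.001  0.     0.528] q [-0.18  0.77  0.04  1.39 -0.04  0.99  0.03]
```

>>> play_rows --commands '[{"linear": [-0.95, -0.17, 0], "dr": [0, 0, 0.53], "claw": 60}, {"linear": [-0.95, -0.17, 0], "dr": [0, 0, 0.53], "claw": 60}, {"linear": [-0.95, -0.17, 0], "dr": [0, 0, 0.53], "claw": 60}, {"linear": [-0.95, -0.17, 0], "dr": [0, 0, 0.53], "claw": 60}, {"linear": [-0.95, -0.17, 0], "dr": [0, 0, 0.53], "claw": 60}, {"linear": [-0.95, -0.17, 0], "dr": [0, 0, 0.53], "claw": 60}, {"linear": [-0.95, -0.17, 0], "dr": [0, 0, 0.53], "claw": 60}, {"linear": [-0.95, -0.17, 0], "dr": [0, 0, 0.53], "claw": 60}, {"linear": [-0.95, -0.17, 0], "dr": [0, 0, 0.53], "claw": 60}, {"linear": [0, 0, 0], "dr": [0, 0, 0.53], "claw": 60}]'

```text
clock: 3.85
eef_pos: [596.7, -277.9, 303.5]
orientation: [0.827, 0.563, -0.002, 0.0]
wrist_force: [0.3, 1.1, 0.1]
width: 60.0
grasp_force: 0.0
```

```bash
python3 -c "
from h import *
goal([564,-338,260],-21)
s=robot.read_state()
c=robot.get_calibration('wrist');print({k:np.round(v,3).tolist() for k,v in c.items()})
cv2.imwrite('pics/w1.png',robot.capture('wrist')[...,::-1])"
```

```text
3.85 [ 596.7 -277.9  303.5] tool shift now [-67.7  -8.3  43.8] in goal axes [-67.8  -9.   43.5] dr [-0.001  0.004 -0.009] q [ 0.28  0.74  0.16  1.47 -0.13  0.95  0.1 ]
{'fx': 323.11, 'fy': 323.11, 'cx': 257.119, 'cy': 193.345, 'dist': [-0.003, 0.0, 0.0, 0.0, 0.0], 'hand_eye': [[0.0, -0.956, -0.293, 75.148], [1.0, 0.0, 0.001, -0.428], [-0.001, -0.293, 0.956, -70.481], [0.0, 0.0, 0.0, 1.0]]}
```

View pics/w1.png

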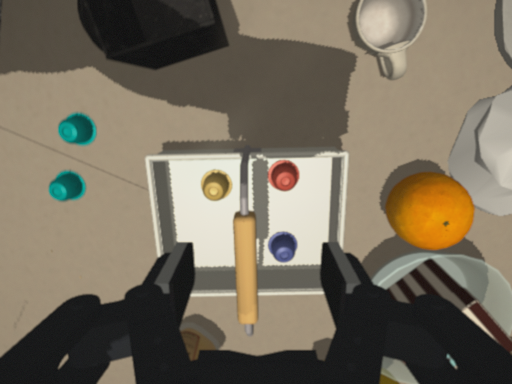

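The wrist view shows the grip centred near (246,268), with its ends near (245,213) and (248,322). The three capsules are inside the tray at (216,185), (284,175) and (283,246).

```bash
python3 -c "
from h import *
s=robot.read_state();c=robot.get_calibration('wrist');H=np.array(c['hand_eye']);R=Ro.from_quat(s['orientation']).as_matrix();K=np.array([[c['fx'],0,c['cx']],[0,c['fy'],c['cy']],[0,0,1]])
def wp(p,z):
    q=cv2.undistortPoints(np.array([[p]],float),K,np.array(c['dist']))[0,0]
    d=R@H[:3,:3]@[*q,1];o=R@H[:3,3]+s['eef_pos'];return o+d*(z-o[2])/d[2]
im=cv2.imread('pics/w1.png');m=cv2.inRange(cv2.cvtColor(im,cv2.COLOR_BGR2HSV),(8,70,90),(25,255,255));m[:,:228]=0;m[:,265:]=0;m[:205]=0;m[330:]=0
pt=np.argwhere(m)[:,::-1].astype(np.float32);v=cv2.fitLine(pt,2,0,.01,.01).ravel();y0,y1=pt[:,1].min(),pt[:,1].max();print(y0,y1)
f=lambda y:(v[2]+v[0]/v[1]*(y-v[3]),y)
a,b=wp(f(y0),142),wp(f(y1),142);print(a,b,(a+b)/2,np.linalg.norm(a-b),np.degrees(np.arctan2(*((b-a)[:2]*[1,-1]))))
T=[wp(p,48) for p in((147,157),(346,153))];d=T[0]-T[1];print('tray x yaw',np.degrees(np.arctan2(-d[1],-d[0])))
goal([*((a+b)/2)[:2],187],-21)
"
```

```text
212.0 324.0
[ 584.18873495 -281.56982969  142.        ] [ 548.68639678 -377.52907847  142.        ] [ 566.43756587 -329.54945408  142.        ] 102.31614457547396 -20.30311667879513
tray x yaw -20.25567346484739
3.9 [ 598.  -275.3  303.4] tool shift now [-61.9  -9.4 116.5] in goal axes [-62.  -10.1 116.4] dr [-0.001  0.001 -0.008] q [ 0.28  0.74  0.16  1.47 -0.13  0.95  0.1 ]
```

>>> play_rows --commands '[{"linear": [-0.8, -0.12, 0], "dr": [0, 0, -0.2], "claw": 60}, {"linear": [-0.78, -0.12, 0.3], "claw": 60}, {"linear": [0, 0, 0.6], "claw": 60}, {"linear": [0, 0, 0.6], "claw": 60}, {"linear": [0, 0, 0.6], "claw": 60}, {"linear": [0, 0, 0.5], "claw": 60}, {"linear": [0, 0, 0.3], "claw": 60}, {"linear": [0, 0, 0], "claw": 60}]'

```text
validation failed for argument at $.co...
```

```bash
python3 -c "
from h import *
goal([566.4,-330.5,187],-20.3)
cv2.imwrite('pics/w2.png',robot.capture('wrist')[...,::-1])"
```

```text
3.9 [ 598.  -275.3  303.4] tool shift now [-62.8  -9.1 116.5] in goal axes [-62.8 -10.5 116.4] dr [-0.001  0.001 -0.02 ] q [ 0.28  0.74  0.16  1.47 -0.13  0.95  0.1 ]
```

View pics/w2.png

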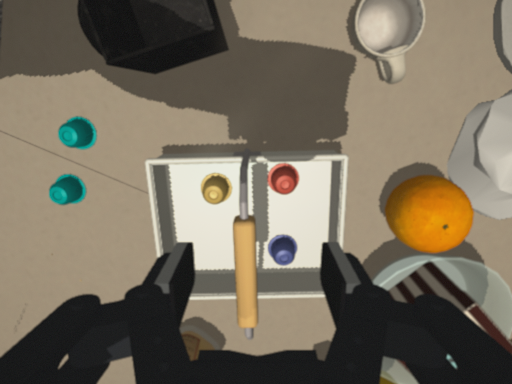

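The move was refused because some rows had no "dr", so nothing moved. The view is the same except that the arm has settled about 3 mm: the grip is now near (245,272). I'll correct the shift for that.

>>> play_rows --commands '[{"linear": [-0.83, -0.12, 0], "dr": [0, 0, -0.2], "claw": 60}, {"linear": [-0.81, -0.12, 0.3], "dr": [0, 0, 0], "claw": 60}, {"linear": [0, 0, 0.6], "dr": [0, 0, 0], "claw": 60}, {"linear": [0, 0, 0.6], "dr": [0, 0, 0], "claw": 60}, {"linear": [0, 0, 0.6], "dr": [0, 0, 0], "claw": 60}, {"linear": [0, 0, 0.5], "dr": [0, 0, 0], "claw": 60}, {"linear": [0, 0, 0.3], "dr": [0, 0, 0], "claw": 60}, {"linear": [0, 0, 0], "dr": [0, 0, 0], "claw": 60}]'

```text
clock: 4.95
eef_pos: [567.5, -330.3, 187.0]
orientation: [0.818, 0.575, -0.0, -0.001]
wrist_force: [0.8, -0.2, 0.4]
width: 60.0
grasp_force: 0.0
```

```bash
python3 -c "
from h import *
goal([565.1,-332,187],-20.3)
cv2.imwrite('pics/w3.png',robot.capture('wrist')[...,::-1])"
```

```text
4.95 [ 567.5 -330.3  187. ] tool shift now [-2.5 -1.7 -0. ] in goal axes [-2.5 -1.7 -0. ] dr [-0.002 -0.001  0.009] q [ 0.4   0.88  0.11  1.57 -0.13  0.71  0.23]
```

View pics/w3.png

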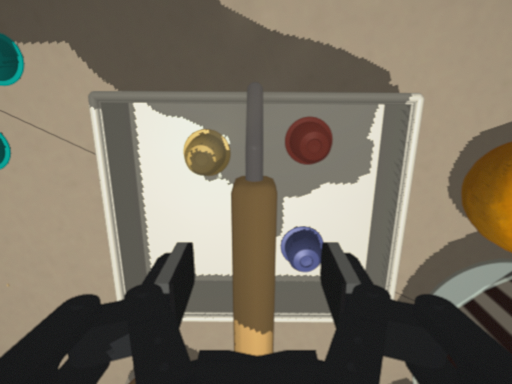

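The bar is centred between the open pads, in columns 232-276, and its far end is at row 178. I'll shift the last 2 mm, close the gripper and lift a little.

>>> play_rows --commands '[{"linear": [-0.06, -0.04, 0], "dr": [0, 0, 0], "claw": 40}, {"linear": [0, 0, 0], "dr": [0, 0, 0], "claw": 0}, {"linear": [0, 0, 0], "dr": [0, 0, 0], "claw": 0}, {"linear": [0, 0, 0], "dr": [0, 0, 0], "claw": 0}, {"linear": [0, 0, 0], "dr": [0, 0, 0], "claw": 0}, {"linear": [0, 0, 0], "dr": [0, 0, 0], "claw": 0}, {"linear": [0, 0, -0.1], "dr": [0, 0, 0], "claw": 0}, {"linear": [0, 0, -0.2], "dr": [0, 0, 0], "claw": 0}, {"linear": [0, 0, -0.3], "dr": [0, 0, 0], "claw": 0}, {"linear": [0, 0, -0.3], "dr": [0, 0, 0], "claw": 0}]'

```text
clock: 6.25
eef_pos: [565.4, -332.8, 224.8]
orientation: [0.819, 0.574, 0.0, 0.0]
wrist_force: [-1.3, -1.2, -3.8]
width: 16.9
grasp_force: 59.2
```

>>> play_rows --commands '[{"linear": [0, 0, -0.4], "dr": [0, 0, 0], "claw": 0}, {"linear": [0, 0, -0.5], "dr": [0, 0, 0], "claw": 0}, {"linear": [0, 0, -0.5], "dr": [0, 0, 0], "claw": 0}, {"linear": [0, 0, -0.5], "dr": [0, 0, 0], "claw": 0}, {"linear": [0, 0, -0.5], "dr": [0, 0, 0], "claw": 0}, {"linear": [0, 0, -0.5], "dr": [0, 0, 0], "claw": 0}, {"linear": [0, 0, -0.5], "dr": [0, 0, 0], "claw": 0}, {"linear": [0, 0, -0.4], "dr": [0, 0, 0], "claw": 0}, {"linear": [0, 0, -0.2], "dr": [0, 0, 0], "claw": 0}, {"linear": [0, 0, -0.1], "dr": [0, 0, 0], "claw": 0}]'

```text
clock: 7.5
eef_pos: [565.2, -332.7, 388.1]
orientation: [0.819, 0.574, 0.0, -0.0]
wrist_force: [-0.2, -0.3, -2.8]
width: 17.0
grasp_force: 59.2
```

>>> play_rows --commands '[{"linear": [0.04, -0.04, 0], "dr": [-0.15, -0.15, 0], "claw": 0}, {"linear": [0.04, -0.04, 0], "dr": [-0.15, -0.15, 0], "claw": 0}, {"linear": [0.04, -0.04, 0], "dr": [-0.15, -0.15, 0], "claw": 0}, {"linear": [0.04, -0.04, 0], "dr": [-0.15, -0.15, 0], "claw": 0}, {"linear": [0.04, -0.04, 0], "dr": [-0.15, -0.15, 0], "claw": 0}, {"linear": [0.04, -0.04, 0], "dr": [-0.15, -0.15, 0], "claw": 0}, {"linear": [0.04, -0.04, 0], "dr": [-0.15, -0.15, 0], "claw": 0}, {"linear": [0.04, -0.04, 0], "dr": [-0.15, -0.15, 0], "claw": 0}, {"linear": [0.04, -0.04, 0], "dr": [-0.15, -0.15, 0], "claw": 0}, {"linear": [0.04, -0.04, 0], "dr": [-0.15, -0.15, 0], "claw": 0}]'

```text
clock: 8.75
eef_pos: [555.7, -312.2, 385.7]
orientation: [0.814, 0.571, -0.018, 0.105]
wrist_force: [0.5, -0.2, -3.2]
width: 17.2
grasp_force: 59.3
```

>>> play_rows --commands '[{"linear": [0.04, -0.04, 0], "dr": [-0.15, -0.15, 0], "claw": 0}, {"linear": [0.04, -0.04, 0], "dr": [-0.15, -0.15, 0], "claw": 0}, {"linear": [0.04, -0.04, 0], "dr": [-0.15, -0.15, 0], "claw": 0}, {"linear": [0.04, -0.04, 0], "dr": [-0.15, -0.15, 0], "claw": 0}, {"linear": [0.04, -0.04, 0], "dr": [-0.15, -0.15, 0], "claw": 0}, {"linear": [0.04, -0.04, 0], "dr": [-0.15, -0.15, 0], "claw": 0}, {"linear": [0.04, -0.04, 0], "dr": [-0.15, -0.15, 0], "claw": 0}, {"linear": [0.04, -0.04, 0], "dr": [-0.15, -0.15, 0], "claw": 0}, {"linear": [0, 0, 0], "dr": [-0.15, -0.15, 0], "claw": 0}, {"linear": [0, 0, 0], "dr": [-0.15, -0.15, 0], "claw": 0}]'

```text
clock: 10.0
eef_pos: [548.4, -296.7, 380.6]
orientation: [0.8, 0.561, -0.036, 0.208]
wrist_force: [-0.9, 0.2, -2.1]
width: 16.8
grasp_force: 59.3
```

```bash
python3 -c "
from h import *
s=robot.read_state();R=Ro.from_quat(s['orientation']).as_matrix();print(s['clock'],R.round(3),s['qpos'].__repr__(),np.degrees(np.arccos(-R[2,2])))
a=robot.capture('top');b=robot.capture('wrist')
cv2.imwrite('pics/c4.png',np.hstack([cv2.resize(a[90:280,190:390],(400,380)),cv2.resize(b,(400,380))])[...,::-1])"
```

```text
10.0 [[ 0.367  0.914  0.175]
 [ 0.883 -0.283 -0.374]
 [-0.292  0.292 -0.911]] array([ 0.04683413,  0.53702702,  0.39993614,  1.77128932,  0.17039347,
        0.56308469, -0.11370812]) 24.39171904706146
```

View pics/c4.png

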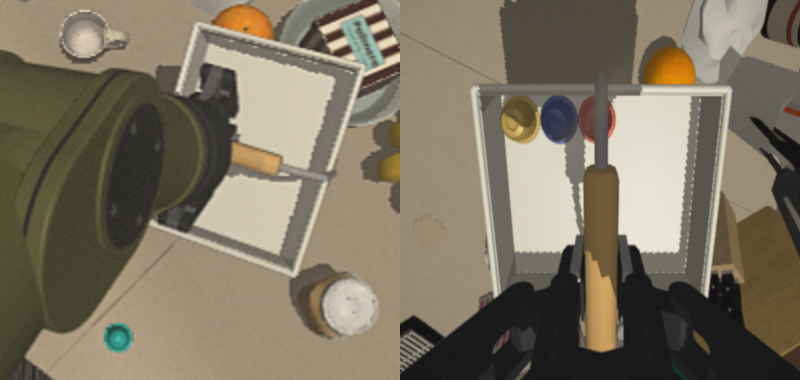

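The wrist view shows the three capsules in a row along the left wall, starting from the target corner: yellow, blue and red at (520,118), (560,118) and (598,118) in the composite. The top view shows the tray held clear of everything. I'll tilt further, mostly toward the robot, then measure.

>>> play_rows --commands '[{"linear": [0, 0, 0], "dr": [-0.05, -0.2, 0], "claw": 0}, {"linear": [0, 0, 0], "dr": [-0.05, -0.2, 0], "claw": 0}, {"linear": [0, 0, 0], "dr": [-0.05, -0.2, 0], "claw": 0}, {"linear": [0, 0, 0], "dr": [-0.05, -0.2, 0], "claw": 0}, {"linear": [0, 0, 0], "dr": [-0.05, -0.2, 0], "claw": 0}, {"linear": [0, 0, 0], "dr": [-0.05, -0.2, 0], "claw": 0}, {"linear": [0, 0, 0], "dr": [-0.05, -0.2, 0], "claw": 0}, {"linear": [0, 0, 0], "dr": [-0.05, -0.2, 0], "claw": 0}, {"linear": [0, 0, 0], "dr": [0, 0, 0], "claw": 0}, {"linear": [0, 0, 0], "dr": [0, 0, 0], "claw": 0}]'

```text
clock: 11.35
eef_pos: [548.4, -296.7, 380.6]
orientation: [0.79, 0.544, -0.089, 0.268]
wrist_force: [0.4, 0.6, -3.4]
width: 17.0
grasp_force: 59.3
```

```bash
python3 -c "
from h import *
s=robot.read_state();R=Ro.from_quat(s['orientation']).as_matrix();print(s['clock'],R[2].round(3),np.degrees(np.arccos(-R[2,2])))
b=robot.capture('wrist')
cv2.imwrite('pics/w5.png',b[...,::-1])
cv2.imwrite('pics/c5.png',cv2.resize(b[80:280,60:460],(800,400),interpolation=2)[...,::-1])"
```

```text
11.35 [-0.432  0.326 -0.841] 32.75246587554676
```

View pics/c5.png

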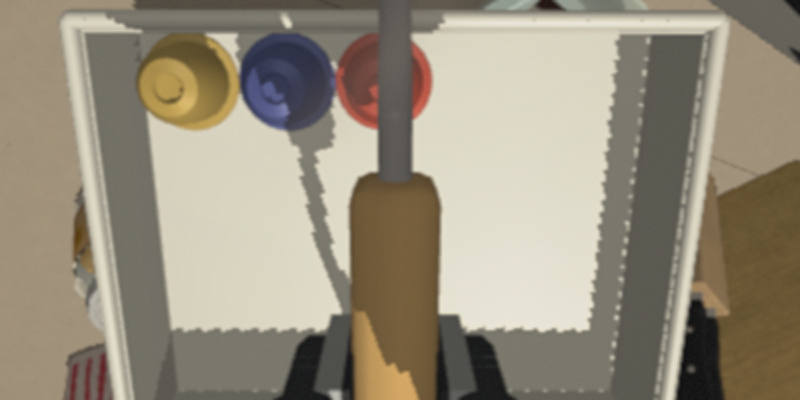

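The capsules stand in a row against the left wall, with rim centres near (189,82), (288,80) and (384,80) in the crop. I got the axis the wrong way round: the extra tilt went toward the bin (about 26° that way, 19° toward the robot). I'll shift it toward the robot to pack the row into the corner.

>>> play_rows --commands '[{"linear": [0, 0, 0], "dr": [-0.25, 0.17, 0], "claw": 0}, {"linear": [0, 0, 0], "dr": [-0.25, 0.17, 0], "claw": 0}, {"linear": [0, 0, 0], "dr": [-0.25, 0.17, 0], "claw": 0}, {"linear": [0, 0, 0], "dr": [-0.25, 0.17, 0], "claw": 0}, {"linear": [0, 0, 0], "dr": [-0.25, 0.17, 0], "claw": 0}, {"linear": [0, 0, 0], "dr": [-0.25, 0.17, 0], "claw": 0}, {"linear": [0, 0, 0], "dr": [-0.25, 0.17, 0], "claw": 0}, {"linear": [0, 0, 0], "dr": [-0.25, 0.17, 0], "claw": 0}, {"linear": [0, 0, 0], "dr": [0, 0, 0], "claw": 0}, {"linear": [0, 0, 0], "dr": [0, 0, 0], "claw": 0}]'

```text
clock: 12.65
eef_pos: [548.3, -296.9, 380.7]
orientation: [0.764, 0.567, 0.019, 0.307]
wrist_force: [0.6, -0.6, -3.3]
width: 16.9
grasp_force: 59.3
```

```bash
python3 -c "
from h import *
s=robot.read_state();R=Ro.from_quat(s['orientation']).as_matrix();print(s['clock'],R[2].round(3),np.degrees(np.arccos(-R[2,2])))
b=robot.capture('wrist')
cv2.imwrite('pics/w6.png',b[...,::-1])
cv2.imwrite('pics/c6.png',cv2.resize(b[80:280,60:460],(800,400),interpolation=2)[...,::-1])"
```

```text
12.65 [-0.319  0.492 -0.81 ] 35.88759517678097
```

View pics/c6.png

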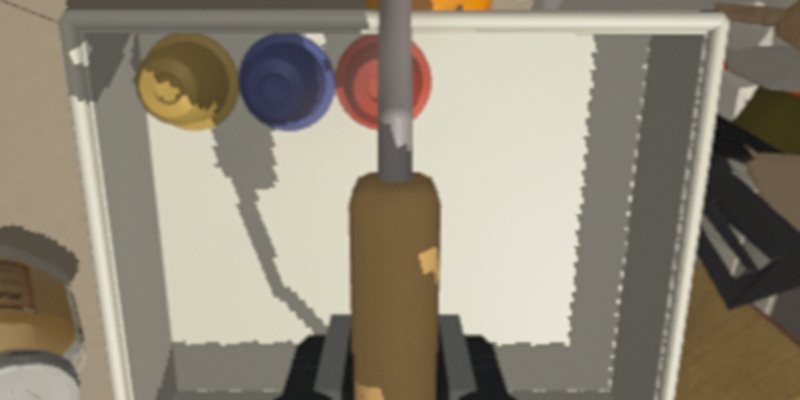

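```bash
python3 -c "
from h import *
c=robot.get_calibration('wrist');H=np.array(c['hand_eye']);K=np.array([[c['fx'],0,c['cx']],[0,c['fy'],c['cy']],[0,0,1]])
def f(p,z):
    q=cv2.undistortPoints(np.array([[60+p[0]/2,80+p[1]/2]]),K,np.array(c['dist']))[0,0]
    d=H[:3,:3]@[*q,1];o=H[:3,3];P=o+d*(187-z-o[2])/d[2];return np.round([P[1],P[0]],1)
print('rim corners',f((63,12),48),f((728,14),48))
for p in((189,82),(287,82),(384,82)):print(f(p,4))
s=robot.read_state();R=Ro.from_quat(s['orientation']).as_matrix()
print('corner z',[(s['eef_pos']+R@np.array([y,-97,184]))[2] for y in(77,-77)])"
```

```text
rim corners [-102.    80.1] [103.1  79.4]
[-78.8  55.5]
[-41.1  55.5]
[-3.8 55.5]
corner z [np.float64(159.3375638697151), np.float64(208.46178085499477)]
```

>>> play_rows --commands '[{"linear": [0, 0, 0], "dr": [0, 0, 0], "claw": 0}, {"linear": [0, 0, 0], "dr": [0, 0, 0], "claw": 0}, {"linear": [0, 0, 0], "dr": [0, 0, 0], "claw": 0}, {"linear": [0, 0, 0], "dr": [0, 0, 0], "claw": 0}]'

```text
clock: 13.2
eef_pos: [548.4, -296.7, 380.6]
orientation: [0.764, 0.567, 0.02, 0.308]
wrist_force: [-0.6, 0.2, -1.6]
width: 17.2
grasp_force: 59.3
```

```bash
python3 -c "
from bench import robot
print(robot.sign_off())"
```

```text
the job is handed in; nothing more can be done
None
```

I handed the job in at 13.2 s (no verdict returned): the tray is held up and tilted about 36° toward the bin-side corner, with all three capsules in a row along the left wall from that corner, the farthest about 96 mm from it (limit 105), and I saw no contact with the bin, jar or cup.

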